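# Weigh a jar of screws on the notched beam scale

## Task

Weigh the jar of screws: stand it on the round pan of the beam scale and let go of it. Then slide the poise out along the notched beam, notch by notch with light pushes of the closed fingers (do not clamp it in the gripper, and do not strain the scale or slam the jar down), until the pointer rests at the centre mark, between the two fine lines of the index plate. Leave the putty tin and the glue bottle where they stand, and finish with hands off.

Things in the scene. Friction and masses are not known exactly. Their poses are not given: they have to be found in the camera images.
- jar_center (a point): Jar of screws, loose: upright clear glass cylinder 62 mm across, 81 mm high with a yellow screw cap. The point is on its axis, 40 mm above its underside. It weighs between 0.26 and 0.46 kg (differs every time).
- pan_top (a point): Centre of the flat top of the scale's round aluminium pan, 96 mm across, no rim, 100 mm from the fulcrum. It rides up and down 13 mm either way about its level height of 140 mm above the bench; a guide keeps it level, so where on the pan the load stands does not matter. Empty pan and beam without poise balance each other. The empty pan is up (poise side down) and sinks when the jar is let go on it.
- fulcrum (a point): Pivot of the scale's beam, in the middle of its grey stand (base plate 410 x 76 mm, fixed to the bench), 110 mm above the bench; two cheeks up to 119 mm high, 36 mm across over both and 24 mm along the beam, hold it. Its x axis points level along the stand toward the poise and pointer end, the opposite way from the pan; z is up.
- beam (a joint): Tilt of the beam in rad: 0 level (pointer at the centre mark), positive = poise and pointer end down, negative = pan down; stops at -0.13 and +0.13. It comes to rest in about 1 s, but only when the fingers are lifted well clear of beam and poise. Between the stops its rest tilt changes by about +0.08 rad for each notch the poise goes outward; on a stop, the poise is two or more notches off.
- poise (a joint): Slide of the poise along the beam in m: 0 at its inmost notch, where its centre is 55 mm from the fulcrum, growing outward (toward the pointer) to 0.12 at the last; 13 notches 10 mm apart. A sprung pawl clicks into each and draws the poise in from up to 5 mm away; getting out of a notch takes a push of about 4 N. The poise always starts further in than it has to end.
- poise_head (a point): Centre of the head of the poise, a dark steel rider of 0.30 kg straddling the 10 mm wide beam. Head 30 mm long along the beam, 28 mm across, 28 mm high; below it the poise is 40 mm across. Its flat end faces, 15 mm from this point along the beam, take the push. Notched beam top 28 mm below, beam axis 38 mm below. It tilts with the beam: pan down, its top leans 7 mm toward the fulcrum.
- pointer_tip (a point): Tip of the pointer at the end of the beam, 222 mm from the fulcrum. It rises and sinks with the beam in front of the white index plate.
- index_mark (a point): Where the pointer tip is when it stands at the centre mark: the thick black line of the upright white index plate, at the same height as the fulcrum. The two fine lines are 11 mm above and below it. The plate reaches up to 158 mm above the bench.
- tin_center (a point): Putty tin, 72 mm across and 50 mm high, loose; the point is its centre. Stays where it is.
- bottle_center (a point): Cream-coloured glue bottle with a pointed nozzle, 56 mm across, 168 mm high, loose; the point is its centre. Stays where it is.
- screw_jar: The same jar; origin at the centre of its underside, z up.
- scale: The scale's fixed stand, with all that it carries; origin on the bench below the fulcrum.
Mind the look-alikes: they are no part of the job. Of the things that look like the screw_jar, take the one that is nearest to the robot's base at the start.

How it is judged:
By the outcome, as a careful person would: the job done as asked, in the order asked, and still so for the second after the job is handed in, with the robot touching nothing.
It also fails if it takes over 64 s, if anything falls off the work surface, if the arm or the gripper's body presses on something with over 40 N, if the wrist force passes 120 N, or if a joint passes its speed limit or range.

## Robot

A 6-joint arm with a two-finger parallel gripper is mounted at the origin on a cart in front of the work surface, level with it; the furniture and walls round the work are solid. World frame = base frame: x ahead of the robot, y to its left, z up, the work surface at z = 0. Lengths are in m, angles in rad, forces in N, time in s.
With the tool pointing down it reaches from about 0.375 to 0.975 m from the base axis. Payload 3.8 kg.
Tool frame: the origin (TCP) lies midway between the tips of the shut fingers; the grasp point (between the pads) lies 19 mm behind it; z points along the fingers, y is the direction in which the jaws open and shut (so a half turn about z gives the same grasp; the last joint's range is limited). The gripper opens to 85 mm and grips with 20 to 120 N. Pads are 22 mm wide; open, the fingers measure 114 mm over their backs; the gripper's body (76 mm by 85 mm) begins 54 mm behind the grasp point. The pads swing forward as they close: fully open they stand 13 mm farther back than shut.
Start: joints at [1.109, 0.264, 1.604, -0, 1.274, -0.037], TCP at [0.278, 0.615, 0.203] pointing down, gripper open.
Joint ranges: [-2.63, 2.63], [-0.94, 2.18], [0.31, 2.57], [-1.31, 4.45], [0, 2.66], [-2.55, 2.55]. Speed limits (rad/s): [2.57, 2.57, 3.14, 3.14, 3.14, 3.14].

## Interface

Orientations are given as a rotation vector (axis times angle).
In Python, from workcell import bot gives the robot as it stands.
- The arm moves only by the tool arm_command, never from a script. Its argument "targets" is text: rows parted by semicolons, each of 7 numbers parted by spaces: the shift along the tool's x, y, z in mm, then the turn, a rotation vector about the tool's x, y, z in degrees, then the opening, from 0 (shut) to 1 (fully open). A call has 1 to 10 rows; each row is the pose to reach, as a shift and turn from the pose commanded when the call began, along the tool's axes at that moment; what a row does not reach only later rows make up. A row lasts 1/12 s, in which the tool goes at most 41.7 mm and 7.16 degrees, less where a joint would pass 70% of its speed; a pose out of reach is approached as far as the arm can. A call with a gripper value outside its range is refused whole. The fingers move at their own pace and stop on an object; "newtons" is the grip in N (left out, the last holds). Time passes only in rows, so rows that repeat a pose let the fingers close. It gives the time, the measured TCP pose, the force and the opening at its end, in the units of the state.
- bot.read_state(): the state, without advancing time (a new reading comes with each control period).
- bot.read_camera(name): name is "scene" or "top"; returns (picture, depth): 384x512x3 uint8, blue, green, red; 384x512 float32, m along the optical axis (not along the pixel's ray), 0 where there is no reading.
- bot.camera_params(name): a dict with "fov_y" (degrees; the focal length in pixels is half the picture's height over the tangent of half this angle, whatever the lens; pixels are square), "cx", "cy" (the principal point, pixels), "xyz" and "rotation" of the camera in the world. Camera axes: x right, y up, looking along -z (the intrinsics and any distortion apply to the point x, -y, -z); pixel columns grow to the right and rows downward; lengths in m; the calibration is good to about 2 mm. A picture is of the moment at which its call begins. camera_params takes no time and is no camera call.
- bot.finish_job(): hands the job in, once; it reports no verdict.
The state is a dict: "time": time; "q": joint angles; "joint_vel": joint speeds; "joint_torque": joint torques, N m; "tool_pos": TCP position; "tcp_rot": TCP orientation; "wrist_force": force on the tool from outside, world axes, zero at the start; "torque": the same for the moment, N m; "width": opening from 0.0 (shut) to 1.0 (fully open).
Only numpy, scipy, OpenCV 4.12 (cv2) and the standard library are available. Lean on these libraries where they do the work, as an engineer would, in place of code of your own. Each camera call takes 0.05 s, during which the arm holds its last target.

## Working session

There is one attempt and no reset: what is moved stays moved. The work goes in short steps, Python scripts to look and compute and a tool call to move; the robot and the scene stay as the last step left them, time stands still between calls to the robot, and variables do not carry over. Pictures are saved under pics/ and viewed, and the job is handed in when it is done.

Besides the shell and the picture viewer there is one more tool, called after "Call:" as name(argument=value, ...), one argument or row to a line, values as JSON. arm_command: Moves the arm, as the interface text tells. Its arguments: {"type":"object","properties":{"targets":{"type":"string"},"newtons":{"type":"number"}},"required":["targets"]}

```bash
ls; mkdir -p pics; cat > h.py <<'E'
import numpy as np,cv2
from workcell import bot
def cam(n,tag):
    im,d=bot.read_camera(n); p=bot.camera_params(n)
    np.savez(f'{tag}.npz',im=im,d=d,**{'p_'+k:v for k,v in p.items() if not isinstance(v,dict)}); cv2.imwrite(f'pics/{tag}.png',im); return im,d,p
E
python3 - <<'E'
from h import *
for n in('scene','top'):
    im,d,p=cam(n,n+'0'); print(n,p)
print(bot.read_state())
E
```

```text
pics
scene {'fov_y': 46.98759057819049, 'cx': 258.72626927993764, 'cy': 185.9695479165939, 'xyz': array([-0.6137162 , -0.87603265,  0.94707839]), 'rotation': array([ 1.02047424, -0.45669021, -0.72918487])}
top {'fov_y': 47.716588207542074, 'cx': 246.44753591328367, 'cy': 187.78731613714533, 'xyz': array([0.30316957, 0.1815724 , 1.42416251]), 'rotation': array([ 0.14721066, -0.14120407, -1.56278415])}
{'time': 0.1, 'q': array([ 1.10909671e+00,  2.64705651e-01,  1.60528891e+00,  1.35073552e-05,
        1.27369003e+00, -3.69035509e-02]), 'joint_vel': array([ 0.00096863, -0.00141841, -0.00183645, -0.00025406, -0.00090504,
        0.00045784]), 'joint_torque': array([-9.66112361e-05, -5.16706145e+01, -3.68589377e+01, -6.12761733e-05,
        6.22424457e-03,  1.35205451e-05]), 'tool_pos': array([0.27786028, 0.61434437, 0.20204003]), 'tcp_rot': array([-0.66215664, -3.07047579,  0.00317888]), 'wrist_force': array([ 0.4430454 ,  0.64736954, -0.16055444]), 'torque': array([-0.00010809,  0.05051046, -0.06475294]), 'width': 0.9994779886721645}
```

View pics/scene0.png

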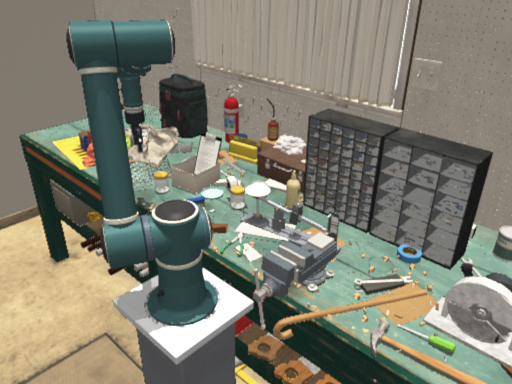

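View pics/top0.png

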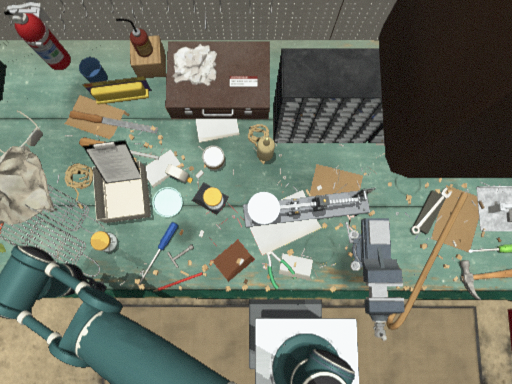

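```bash
cat >> h.py <<'E'
from scipy.spatial.transform import Rotation as R
def K(p): 
    f=192/np.tan(np.radians(p['fov_y'])/2); return f
def load(tag):
    z=np.load(tag+'.npz'); return z['im'],z['d'],{k[2:]:z[k] for k in z.files if k.startswith('p_')}
def ray(p,u,v):
    f=K(p); d=np.array([(u-p['cx'])/f,-(v-p['cy'])/f,-1.]); return R.from_rotvec(p['rotation']).apply(d)
def onz(p,u,v,z):
    d=ray(p,u,v); return p['xyz']+d*(z-p['xyz'][2])/d[2]
def proj(p,X):
    c=R.from_rotvec(p['rotation']).inv().apply(np.asarray(X)-p['xyz']); f=K(p)
    return np.array([p['cx']+f*c[0]/-c[2],p['cy']-f*c[1]/-c[2]])
def atd(p,d,u,v):
    return p['xyz']+ray(p,u,v)*float(d[int(v),int(u)])
E
python3 - <<'E'
from h import *
im,d,p=load('top0'); print(p.keys(), bot.camera_params('top').keys())
c=im[120:260,80:400]; 
cv2.imwrite('pics/topc.png',cv2.resize(c,None,fx=2.5,fy=2.5,interpolation=3))
s,ds,ps=load('scene0'); cv2.imwrite('pics/scenec.png',cv2.resize(s[120:280,140:360],None,fx=3.5,fy=3.5,interpolation=3))
for u,v in[(213,197),(102,241),(263,208),(214,157),(178,172),(265,150),(168,202),(358,205)]:print(u,v,atd(p,d,u,v).round(3))
print('scene')
for u,v in[(162,176),(237,190),(258,188),(213,192),(293,190)]:print(u,v,atd(ps,ds,u,v).round(3))
E
```

```text
dict_keys(['fov_y', 'cx', 'cy', 'xyz', 'rotation']) dict_keys(['fov_y', 'cx', 'cy', 'xyz', 'rotation'])
213 197 [0.522 0.292 0.085]
102 241 [0.385 0.631 0.084]
263 208 [0.479 0.138 0.151]
214 157 [0.66  0.294 0.05 ]
178 172 [0.608 0.408 0.057]
265 150 [0.666 0.13  0.116]
168 202 [ 0.519  0.448 -0.001]
358 205 [ 0.508 -0.177  0.02 ]
scene
162 176 [0.383 0.622 0.078]
237 190 [0.517 0.286 0.082]
258 188 [0.489 0.141 0.156]
213 192 [0.526 0.449 0.008]
293 190 [0.668 0.11  0.091]
```

View pics/topc.png

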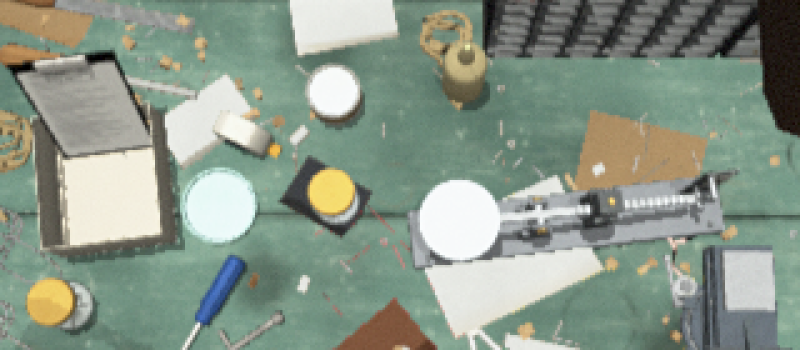

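View pics/scenec.png

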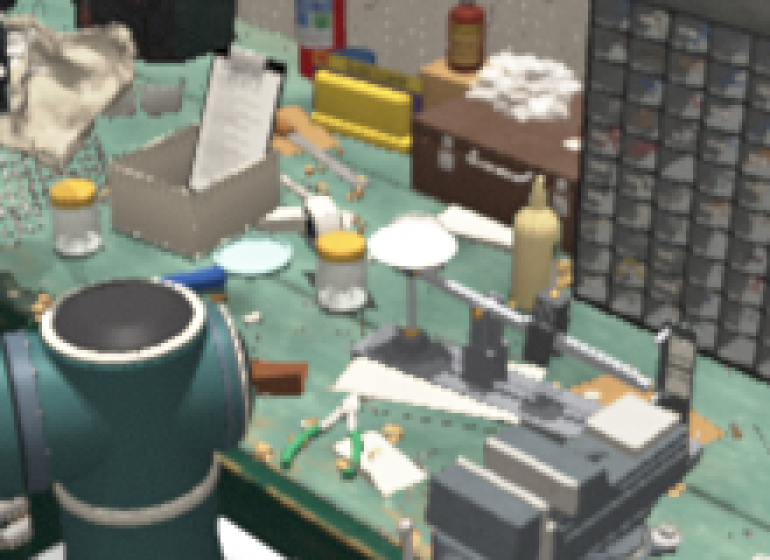

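Jars with yellow caps: A at top (213,197) → 0.60 m from the base; B at top (102,241) → 0.74 m. A is the nearest, so A is the one; it stands on a dark pad. Now an enlarged confirmation and measurements of the scale.

```bash
python3 - <<'E'
from h import *
im,d,p=load('top0'); s,ds,ps=load('scene0')
a=cv2.resize(im[170:225,185:385],None,fx=4,fy=4,interpolation=3)
b=cv2.resize(s[165:255,225:345],None,fx=6,fy=6,interpolation=3)
cv2.imwrite('pics/tA.png',a);cv2.imwrite('pics/sA.png',b)
def yel(im,u,v,r,lo=(15,120,110),hi=(35,255,255)):
    m=cv2.inRange(cv2.cvtColor(im,cv2.COLOR_BGR2HSV),lo,hi)
    q=np.zeros_like(m);q[v-r:v+r,u-r:u+r]=m[v-r:v+r,u-r:u+r]
    n,l,st,c=cv2.connectedComponentsWithStats(q);i=1+st[1:,4].argmax();return st[i],c[i]
st,c=yel(im,213,197,15);print('capA top',st,c,[onz(p,*c,z).round(4) for z in(.081,.085)])
st,c2=yel(s,237,190,14);print('capA scene',st,c2,onz(ps,*c2,.075).round(4))
# cap depth
m=d[int(c[1])-4:int(c[1])+5,int(c[0])-4:int(c[0])+5];zz=[atd(p,d,int(c[0])+i,int(c[1])+j)[2] for i in range(-4,5) for j in range(-4,5)];print('cap top z',np.median(zz))
for u,v in[(197,200),(228,205),(205,185),(240,230)]:print('pad/bench',atd(p,d,u,v).round(3))
m=cv2.inRange(im,(215,215,215),(255,255,255));q=np.zeros_like(m);q[188:230,244:284]=m[188:230,244:284]
n,l,st,cc=cv2.connectedComponentsWithStats(q);i=1+st[1:,4].argmax();cs,_=cv2.findContours((l==i).astype('uint8'),0,1);print('pan',st[i],cc[i],cv2.minEnclosingCircle(cs[0]),onz(p,*cc[i],.153))
print(bot.read_state()['tool_pos'], R.from_rotvec(bot.read_state()['tcp_rot']).as_matrix().round(4))
E
```

```text
capA top [203 188  19  18 267] [212.06367041 196.37078652] [array([0.5251, 0.2949, 0.081 ]), array([0.5244, 0.2946, 0.085 ])]
capA scene [231 186  13   9 100] [237.06 190.05] [0.5264 0.2953 0.075 ]
cap top z 0.08143473663753897
pad/bench [0.525 0.351 0.008]
pad/bench [0.51  0.248 0.   ]
pad/bench [0.577 0.326 0.   ]
pad/bench [0.427 0.208 0.004]
pan [248 192  36  32 818] [263.64425428 207.50488998] ((265.29998779296875, 207.5), 17.87579345703125) [0.48031188 0.13588105 0.153     ]
[0.27786028 0.61434437 0.20204003] [[-9.111e-01  4.121e-01 -9.000e-04]
 [ 4.121e-01  9.111e-01 -1.900e-03]
 [ 1.000e-04 -2.100e-03 -1.000e+00]]
```

View pics/tA.png

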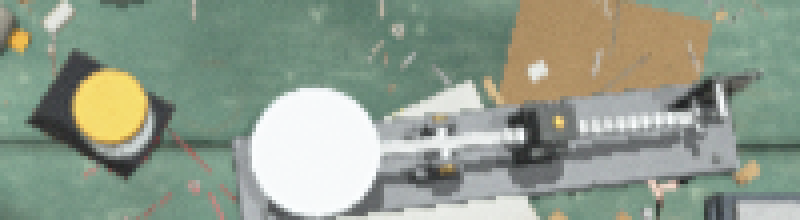

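View pics/sA.png

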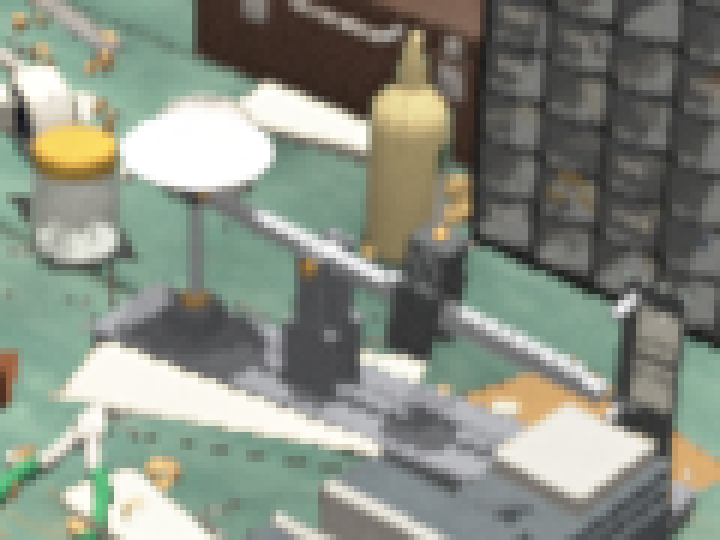

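```bash
python3 - <<'E'
from h import *
im,d,p=load('top0')
P=onz(p,263.6,207.5,.153);F=onz(p,294.4,205.6,.112);F2=np.array
print('pan',P,'ful',F,np.hypot(*(P-F)[:2]))
u=(F-P)[:2];print('dir deg',np.degrees(np.arctan2(u[1],u[0])))
H=onz(p,324.1,199.9,.158);print('poise head top',H, 'dist',np.hypot(*(H-F)[:2]))
v=(H-P)[:2];print(np.degrees(np.arctan2(v[1],v[0])))
T=onz(p,185+757/4-.4,170+72/4-.4,.10);print('plate?',T, atd(p,d,185+712//4,170+85//4))
v=(T-P)[:2];print(np.degrees(np.arctan2(v[1],v[0])))
# base plate long edges: lower edge crop (390,208)-(738,168); upper (385,118?)-(735,85)
for a,b in[((380,210),(740,167)),((384,122),(672,90))]:
    A=onz(p,185+a[0]/4,170+a[1]/4,.01);B=onz(p,185+b[0]/4,170+b[1]/4,.01);w=(B-A)[:2];print('edge',A,B,np.degrees(np.arctan2(w[1],w[0])))
# depth points on head
for uu in range(316,332):print(uu,atd(p,d,uu,200).round(3),atd(p,d,uu,202).round(3))
z=[atd(p,d,a,b)[2] for a in range(345,420,6) for b in range(215,300,6)];print('vise maxz',max(z))
E
```

```text
pan [0.48032605 0.13601166 0.153     ] ful [0.49216999 0.0405981  0.112     ] 0.09614586153238477
dir deg -82.92391627163435
poise head top [ 0.50277955 -0.04230416  0.158     ] dist 0.08357838492644966
-82.82309796300483
plate? [ 0.55096071 -0.2077821   0.1       ] [ 0.53443011 -0.16511181  0.13200466]
-78.38977656254524
edge [0.45103722 0.0775482  0.01      ] [ 0.4872693  -0.21761746  0.01      ] -83.00185548327615
edge [0.52368933 0.07348532 0.01      ] [ 0.55113564 -0.16461082  0.01      ] -83.424306139333
316 [ 0.507 -0.023  0.126] [ 0.502 -0.024  0.12 ]
317 [ 0.507 -0.026  0.13 ] [ 0.5   -0.025  0.133]
318 [ 0.504 -0.026  0.147] [ 0.499 -0.027  0.14 ]
319 [ 0.503 -0.028  0.154] [ 0.497 -0.027  0.156]
320 [ 0.503 -0.031  0.155] [ 0.497 -0.03   0.156]
321 [ 0.503 -0.034  0.152] [ 0.497 -0.034  0.155]
322 [ 0.503 -0.037  0.152] [ 0.497 -0.037  0.153]
323 [ 0.503 -0.04   0.155] [ 0.497 -0.039  0.158]
324 [ 0.503 -0.042  0.155] [ 0.497 -0.042  0.154]
325 [ 0.502 -0.044  0.162] [ 0.498 -0.047  0.148]
326 [ 0.503 -0.049  0.153] [ 0.498 -0.049  0.15 ]
327 [ 0.503 -0.052  0.154] [ 0.498 -0.052  0.15 ]
328 [ 0.503 -0.055  0.153] [ 0.498 -0.055  0.149]
329 [ 0.511 -0.067  0.101] [ 0.505 -0.067  0.103]
330 [ 0.51  -0.069  0.109] [ 0.505 -0.071  0.1  ]
331 [ 0.511 -0.072  0.107] [ 0.505 -0.073  0.105]
vise maxz 1.4241625139259746
```

Jar A is confirmed: clear glass with screws and a yellow cap, at (0.525, 0.295). The beam runs from pan to pointer at −83°. The poise is at about notch 2.

```bash
cat >> h.py <<'E'
u=np.array([np.cos(np.radians(-83)),np.sin(np.radians(-83)),0]); F=np.array([.4915,.039,0])
def to(pos,yaw=True):
    s=bot.read_state(); M=R.from_rotvec(s['tcp_rot'])
    z=np.array([0,0,-1.]);x=-u;T=R.from_matrix(np.c_[x,np.cross(z,x),z])
    print('t',round(s['time'],2),'pos',s['tool_pos'].round(4),'F',s['wrist_force'].round(1),'w',round(s['width'],3))
    print('shift mm',(M.inv().apply(np.asarray(pos)-s['tool_pos'])*1e3).round(1),'turn deg',np.degrees((M.inv()*T).as_rotvec()).round(2))
E
python3 -c "
from h import *
to([.525,.295,.16])"
```

```text
t 0.1 pos [0.2779 0.6143 0.202 ] F [ 0.4  0.6 -0.2] w 0.999
shift mm [-356.8 -189.    42.4] turn deg [-0.11  0.06 58.66]
```

Call:
arm_command(
  targets="-357 -189 42 0 0 58.7 1;-357 -189 42 0 0 58.7 1;-357 -189 42 0 0 58.7 1;-357 -189 42 0 0 58.7 1;-357 -189 42 0 0 58.7 1;-357 -189 42 0 0 58.7 1;-357 -189 42 0 0 58.7 1;-357 -189 42 0 0 58.7 1;-357 -189 42 0 0 58.7 1;-357 -189 42 0 0 58.7 1",
  newtons=30,
)

```text
time: 0.93
tool_pos: [0.5267, 0.2926, 0.1604]
tcp_rot: [2.085, 2.349, -0.002]
wrist_force: [-0.0, 0.3, 0.3]
width: 1.002
```

```bash
python3 - <<'E'
from h import *
to([.525,.295,.03]); im,d,p=cam('top','t1'); s,ds,ps=cam('scene','s1')
cv2.imwrite('pics/t1c.png',np.hstack([cv2.resize(im[150:250,150:290],(560,400)),cv2.resize(s[130:230,190:250],(240,400))]))
E
```

```text
t 0.93 pos [0.5267 0.2926 0.1604] F [-0.   0.3  0.3] w 1.002
shift mm [  2.8  -1.3 130.4] turn deg [-0.04  0.07 -0.18]
```

View pics/t1c.png

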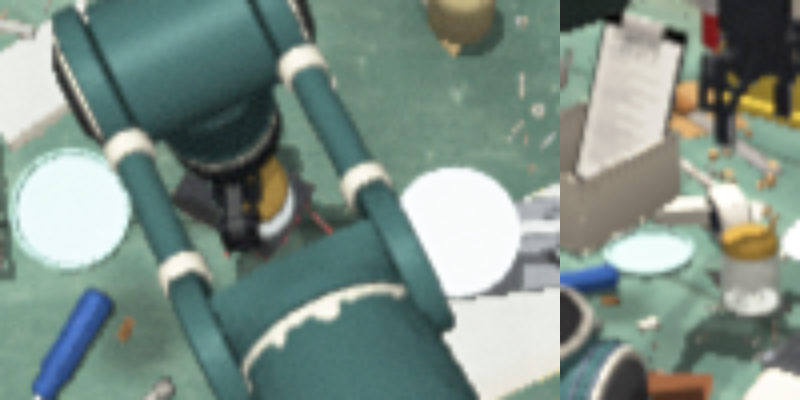

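The pictures show the open fingers above jar A (scene crop ~(735,110), jar at (750,260)). Descending.

Call:
arm_command(
  targets="3 -1 20 0 0 0 1;3 -1 50 0 0 0 1;3 -1 80 0 0 0 1;3 -1 105 0 0 0 1;3 -1 120 0 0 0 1;3 -1 130 0 0 0 1;3 -1 130 0 0 0 1",
)

```text
time: 1.62
tool_pos: [0.5215, 0.298, 0.0283]
tcp_rot: [-2.08, -2.351, 0.008]
wrist_force: [-0.4, 0.0, 0.1]
width: 1.001
```

Call:
arm_command(
  targets="0 0 0 0 0 0 0.5;0 0 0 0 0 0 0.5;0 0 0 0 0 0 0.5;0 0 0 0 0 0 0.5;0 0 0 0 0 0 0.5;0 0 0 0 0 0 0.5",
  newtons=30,
)

```text
time: 2.12
tool_pos: [0.5266, 0.2997, 0.034]
tcp_rot: [2.081, 2.351, 0.008]
wrist_force: [1.6, 1.3, 6.2]
width: 0.642
```

Call:
arm_command(
  targets="0 0 0 0 0 0 0.5;0 0 0 0 0 0 0.5",
)

```text
time: 2.28
tool_pos: [0.5266, 0.2997, 0.034]
tcp_rot: [2.081, 2.351, 0.008]
wrist_force: [0.8, 0.3, 5.7]
width: 0.641
```

```bash
python3 - <<'E'
from h import *
to([.525,.295,.03]); s,ds,ps=cam('scene','s2')
cv2.imwrite('pics/s2c.png',cv2.resize(s[130:230,190:290],(700,600)))
E
```

```text
t 2.28 pos [0.5266 0.2997 0.034 ] F [0.8 0.3 5.7] w 0.641
shift mm [-4.5 -2.2  4. ] turn deg [ 0.3  -0.11 -0.04]
```

View pics/s2c.png

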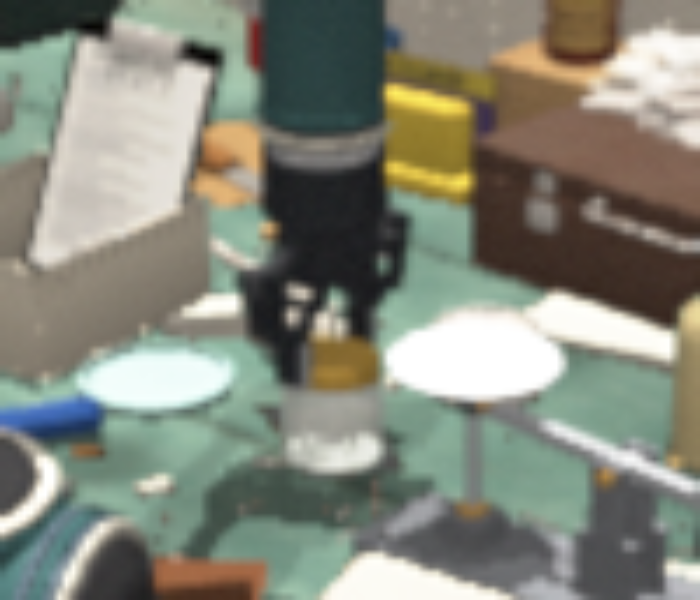

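```bash
python3 - <<'E'
from h import *
p=bot.camera_params('scene')
for z in (.03,.04,.05,.06,.07):
    q=proj(p,[.494,.293,z]);q2=proj(p,[.494+.062,.3,z]);print(z,((q-[190,130])*[7,6]).round(),((q2-[190,130])*[7,6]).round())
s=bot.read_state();print(s['wrist_force'],s['torque'],s['joint_torque'].round(2),s['width'])
E
```

```text
0.03 [294. 434.] [359. 400.]
0.04 [294. 421.] [359. 387.]
0.05 [294. 409.] [359. 375.]
0.06 [293. 396.] [359. 363.]
0.07 [293. 384.] [359. 350.]
[0.7618977  0.31568311 6.95053149] [ 0.0329316  -0.27224201  0.00817731] [ 2.000e-02 -4.310e+01 -2.765e+01  1.100e-01  4.000e-01  3.000e-02] 0.6368971813777642
```

Call:
arm_command(
  targets="0 0 -5 0 0 0 0.5;0 0 -10 0 0 0 0.5;0 0 -20 0 0 0 0.5;0 0 -30 0 0 0 0.5;0 0 -30 0 0 0 0.5",
)

```text
time: 2.75
tool_pos: [0.5257, 0.2993, 0.0639]
tcp_rot: [2.082, 2.351, 0.005]
wrist_force: [-0.0, 1.2, -2.4]
width: 0.638
```

```bash
python3 - <<'E'
from h import *
to([.525,.295,.03]); s,ds,ps=cam('scene','s3')
cv2.imwrite('pics/s3c.png',cv2.resize(s[150:220,205:265],(720,600),interpolation=3))
E
```

```text
t 2.75 pos [0.5257 0.2993 0.0639] F [-0.   1.2 -2.4] w 0.638
shift mm [-4.2 -1.3 33.9] turn deg [ 0.2  -0.08 -0.04]
```

View pics/s3c.png

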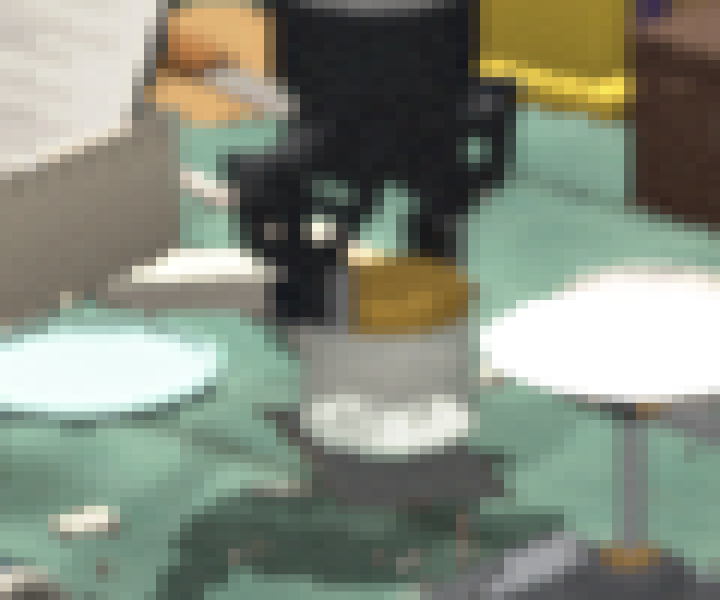

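The jar is lifted, held at the cap. Now over the pan.

```bash
python3 -c "
from h import *
to([.480,.140,.225])"
```

```text
t 2.8 pos [0.5255 0.2992 0.0631] F [ 0.2 -0.3 -2.7] w 0.634
shift mm [-152.3  -63.9 -162.2] turn deg [ 0.18 -0.07 -0.04]
```

Call:
arm_command(
  targets="0 0 -30 0 0 0 0.5;0 0 -65 0 0 0 0.5;0 0 -100 0 0 0 0.5;0 0 -135 0 0 0 0.5;0 0 -155 0 0 0 0.5;-15 -6 -162 0 0 0 0.5;-45 -18 -162 0 0 0 0.5;-75 -31 -162 0 0 0 0.5;-105 -44 -162 0 0 0 0.5;-130 -55 -162 0 0 0 0.5",
  newtons=40,
)

```text
time: 3.63
tool_pos: [0.4841, 0.161, 0.2228]
tcp_rot: [-2.082, -2.352, 0.002]
wrist_force: [1.3, -0.4, -3.4]
width: 0.631
```

Call:
arm_command(
  targets="-11 -5 0 0 0 0 0.5;-20 -9 0 0 0 0 0.5;-22 -9 0 0 0 0 0.5;-22 -9 0 0 0 0 0.5",
)

```text
time: 3.97
tool_pos: [0.4794, 0.14, 0.2233]
tcp_rot: [-2.083, -2.351, -0.001]
wrist_force: [-0.2, 0.9, -3.4]
width: 0.627
```

```bash
python3 - <<'E'
from h import *
to([.480,.140,.187]); s,ds,ps=cam('scene','s4');im,d,p=cam('top','t4')
cv2.imwrite('pics/s4c.png',np.hstack([cv2.resize(s[135:235,210:310],(500,500),interpolation=3),cv2.resize(im[170:230,230:290],(300,500))]))
E
```

```text
t 3.97 pos [0.4794 0.14   0.2233] F [-0.2  0.9 -3.4] w 0.627
shift mm [-0.1  0.6 36.3] turn deg [ 0.03 -0.03 -0.08]
```

View pics/s4c.png

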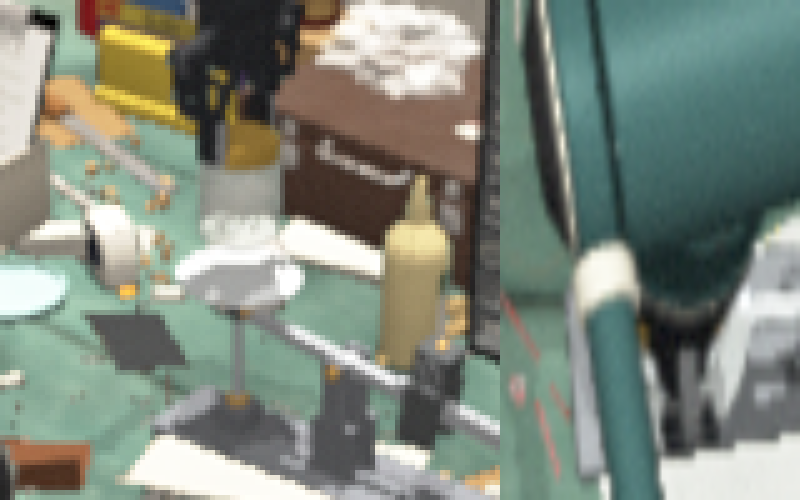

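```bash
python3 - <<'E'
from h import *
p=bot.camera_params('scene')
for z in(.16,.17,.18,.19,.2):print(z,proj(p,[.457,.115,z]))
s,_,_=load('s4');cv2.imwrite('pics/s4d.png',cv2.resize(s[150:200,240:290],(600,600),interpolation=0))
E
```

```text
0.16 [257.36346912 192.10681523]
0.17 [257.39349913 189.75496852]
0.18 [257.42369765 187.38992419]
0.19 [257.45406612 185.01157084]
0.2 [257.48460596 182.6197958 ]
```

View pics/s4d.png

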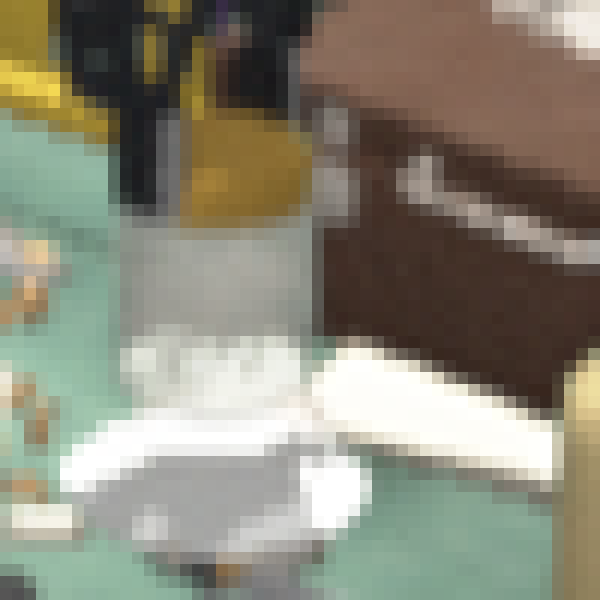

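Call:
arm_command(
  targets="0 0 8 0 0 0 0.5;0 0 16 0 0 0 0.5;0 0 23 0 0 0 0.5;0 0 28 0 0 0 0.5;0 0 32 0 0 0 0.5;0 0 35 0 0 0 0.5;0 0 37 0 0 0 0.5;0 0 39 0 0 0 0.5;0 0 41 0 0 0 0.5;0 0 41 0 0 0 0.5",
)

```text
time: 4.9
tool_pos: [0.4793, 0.1399, 0.1823]
tcp_rot: [2.082, 2.352, 0.001]
wrist_force: [-0.6, 0.2, -2.6]
width: 0.632
```

Call:
arm_command(
  targets="0 0 2 0 0 0 0.5;0 0 4 0 0 0 0.5;0 0 6 0 0 0 0.5;0 0 8 0 0 0 0.5;0 0 10 0 0 0 0.5;0 0 10 0 0 0 0.5",
)

```text
time: 5.4
tool_pos: [0.4794, 0.1399, 0.172]
tcp_rot: [2.082, 2.352, 0.001]
wrist_force: [1.1, 1.0, -1.6]
width: 0.626
```

Force is falling as the pan takes the load (−3.4 → −1.6 N). A little further down, gently, then a look.

Call:
arm_command(
  targets="0 0 1 0 0 0 0.5;0 0 3 0 0 0 0.5;0 0 5 0 0 0 0.5;0 0 5 0 0 0 0.5",
)

```text
time: 5.73
tool_pos: [0.4792, 0.1399, 0.1669]
tcp_rot: [2.082, 2.352, 0.0]
wrist_force: [0.2, -0.1, -1.7]
width: 0.629
```

```bash
python3 - <<'E'
from h import *
to([.480,.140,.187]); s,ds,ps=cam('scene','s5')
cv2.imwrite('pics/s5c.png',cv2.resize(s[135:235,220:350],(780,600),interpolation=3))
E
```

```text
t 5.73 pos [0.4792 0.1399 0.1669] F [ 0.2 -0.1 -1.7] w 0.629
shift mm [ -0.    0.8 -20.1] turn deg [ 0.01  0.   -0.03]
```

View pics/s5c.png

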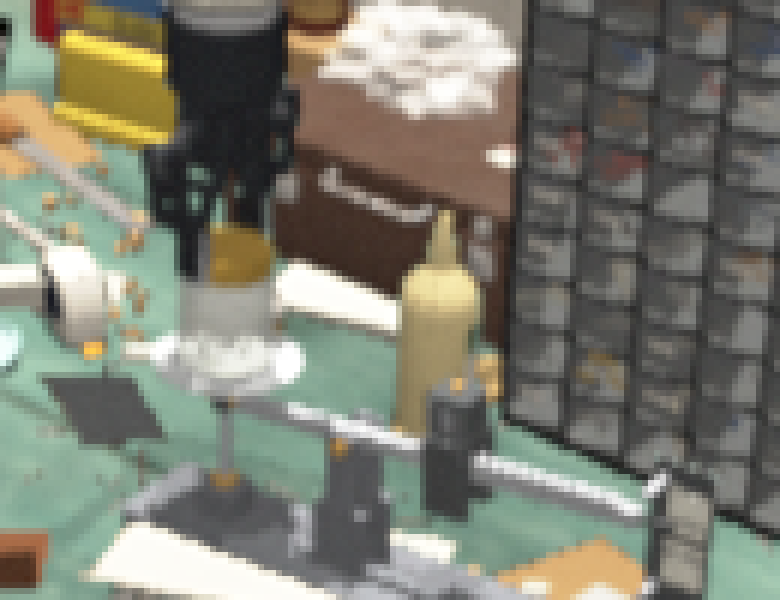

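Call:
arm_command(
  targets="0 0 2 0 0 0 0.5;0 0 4 0 0 0 0.5;0 0 5 0 0 0 0.5;0 0 5 0 0 0 0.7;0 0 5 0 0 0 0.8;0 0 5 0 0 0 1;0 0 5 0 0 0 1;0 0 5 0 0 0 1;0 0 5 0 0 0 1",
)

```text
time: 6.53
tool_pos: [0.4792, 0.1399, 0.1624]
tcp_rot: [2.082, 2.352, 0.0]
wrist_force: [0.4, -0.9, -0.6]
width: 0.998
```

```bash
python3 - <<'E'
from h import *
to([.480,.140,.187]); s,ds,ps=cam('scene','s6')
cv2.imwrite('pics/s6c.png',cv2.resize(s[135:235,220:350],(780,600),interpolation=3))
E
```

```text
t 6.53 pos [0.4792 0.1399 0.1624] F [ 0.4 -0.9 -0.6] w 0.998
shift mm [ -0.    0.9 -24.6] turn deg [ 0.01 -0.   -0.04]
```

View pics/s6c.png

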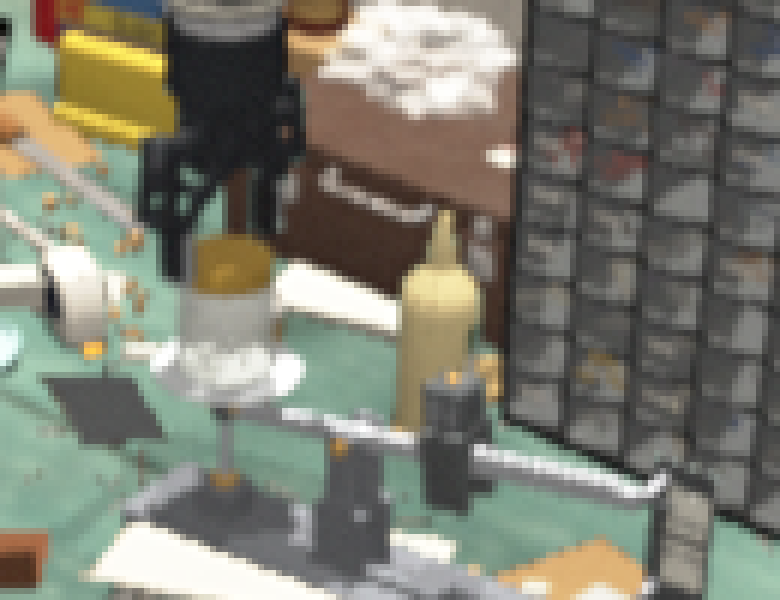

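The jar stands on the pan (crop (225,330)), pan down, pointer up at top of plate. Lift clear and move beside the poise's inner face, fingers shut.

Call:
arm_command(
  targets="0 0 -20 0 0 0 1;0 0 -50 0 0 0 1;0 0 -80 0 0 0 1;0 0 -110 0 0 0 1;0 0 -110 0 0 0 1",
)

```text
time: 7.0
tool_pos: [0.4828, 0.1408, 0.2798]
tcp_rot: [2.078, 2.347, 0.015]
wrist_force: [1.1, -0.8, 0.6]
width: 1.002
```

```bash
python3 -c "
from h import *
to([.4956,.0092,.27]);to([.4956,.0092,.14])"
```

```text
t 7.0 pos [0.4828 0.1408 0.2798] F [ 1.1 -0.8  0.6] w 1.002
shift mm [-132.2   -3.4    9.6] turn deg [ 0.67 -0.08 -0.04]
t 7.0 pos [0.4828 0.1408 0.2798] F [ 1.1 -0.8  0.6] w 1.002
shift mm [-132.4   -4.9  139.6] turn deg [ 0.67 -0.08 -0.04]
```

Call:
arm_command(
  targets="-30 0 0 0 0 0 0;-65 0 0 0 0 0 0;-100 0 0 0 0 0 0;-125 0 0 0 0 0 0;-132 0 0 0 0 0 0;-132 0 0 0 0 0 0;-132 0 0 0 0 0 0;-132 0 0 0 0 0 0",
  newtons=30,
)

```text
time: 7.67
tool_pos: [0.4949, 0.0099, 0.2721]
tcp_rot: [-2.081, -2.352, -0.001]
wrist_force: [0.1, 0.5, -0.7]
width: 0.0
```

```bash
python3 - <<'E'
from h import *
to([.4956,.0092,.14]); s,ds,ps=cam('scene','s7');im,d,p=cam('top','t7')
cv2.imwrite('pics/s7c.png',cv2.resize(s[125:245,220:350],(650,600),interpolation=3))
E
```

```text
t 7.67 pos [0.4949 0.0099 0.2721] F [ 0.1  0.5 -0.7] w 0.0
shift mm [ -0.9   0.6 132.1] turn deg [-0.02 -0.05 -0.01]
```

View pics/s7c.png

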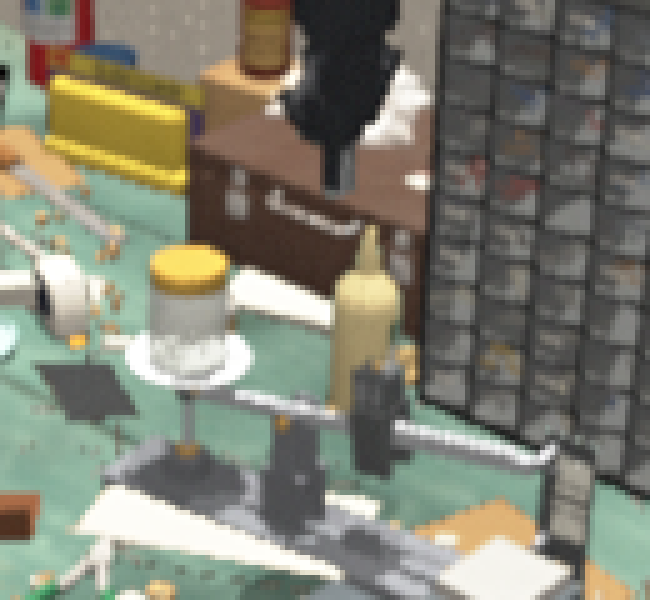

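View pics/t7.png

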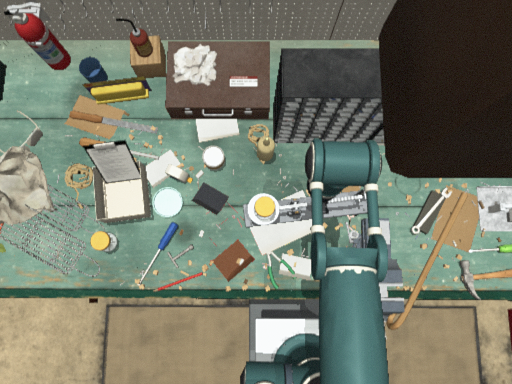

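The jar stands centred on the pan (scene crop (188,310)), pan down; poise head at crop (377,385), shut fingers above the fulcrum side. Descend.

Call:
arm_command(
  targets="0 0 25 0 0 0 0;0 0 55 0 0 0 0;0 0 85 0 0 0 0;0 0 110 0 0 0 0;0 0 125 0 0 0 0;0 0 132 0 0 0 0;0 0 132 0 0 0 0",
)

```text
time: 8.35
tool_pos: [0.4935, 0.0098, 0.1383]
tcp_rot: [-2.079, -2.351, 0.004]
wrist_force: [-0.0, -0.5, -0.4]
width: -0.0
```

```bash
python3 - <<'E'
from h import *
to([.4956,.0092,.14]); s,ds,ps=cam('scene','s8')
cv2.imwrite('pics/s8c.png',cv2.resize(s[155:235,250:350],(750,600),interpolation=3))
E
```

```text
t 8.35 pos [0.4935 0.0098 0.1383] F [-0.  -0.5 -0.4] w -0.0
shift mm [-0.8  2.  -1.7] turn deg [-0.22 -0.04  0.04]
```

View pics/s8c.png

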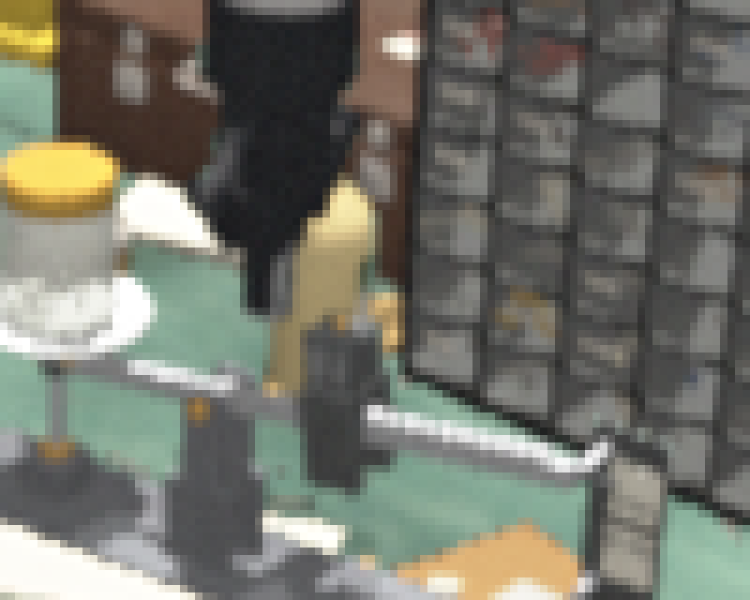

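```bash
python3 - <<'E'
from h import *
p=bot.camera_params('scene')
for z in(.138,.15,.16,.17):
  for a in(-.015,0,.015):
    X=np.array([.4935,.0098,z])+a*np.array([.99,.12,0]);print(z,a,((proj(p,X)-[250,155])*7.5).round())
for n,X in dict(ful=[.4915,.039,.119],head=[*(F+.0694*u)[:2],.158],pan=[.48,.136,.127]).items():print(n,((proj(p,X)-[250,155])*7.5).round())
s=bot.read_state()
im,d,_=load('s8')
# finger pixel depth
for (x,y) in[(256,290),(260,300),(280,280),(345,340),(345,430)]:
    U,V=250+x/7.5,155+y/7.5;print(x,y,atd(p,d,U,V).round(3))
E
```

```text
0.138 -0.015 [245. 376.]
0.138 0 [262. 363.]
0.138 0.015 [278. 352.]
0.15 -0.015 [246. 354.]
0.15 0 [263. 342.]
0.15 0.015 [279. 330.]
0.16 -0.015 [247. 336.]
0.16 0 [263. 324.]
0.16 0.015 [280. 313.]
0.17 -0.015 [247. 318.]
0.17 0 [264. 306.]
0.17 0.015 [281. 295.]
ful [213. 378.]
head [335. 351.]
pan [ 55. 306.]
256 290 [0.486 0.009 0.182]
260 300 [0.48  0.002 0.182]
280 280 [0.492 0.    0.189]
345 340 [ 0.495 -0.039  0.17 ]
345 430 [ 0.483 -0.051  0.13 ]
```

```bash
python3 - <<'E'
from h import *
for tag,t in(('s7',[.4949,.0099,.2721]),('s8',[.4935,.0098,.1383]),('t7',[.4949,.0099,.2721])):
    im,d,p=load(tag); f=K(p); v,uu=np.mgrid[0:384,0:512]
    dirs=np.stack([(uu-p['cx'])/f,-(v-p['cy'])/f,-np.ones_like(d)],-1)*d[...,None]
    X=R.from_rotvec(p['rotation']).apply(dirs.reshape(-1,3))+p['xyz']
    q=X-t; m=(np.hypot(q[:,0],q[:,1])<.03)&(q[:,2]>-.02)&(q[:,2]<.15)
    print(tag,proj(p,t).round(1),np.sort(q[m,2])[:25].round(3))
    sel=X[m][np.argsort(q[m,2])[:6]];print(sel.round(3))
im,d,p=load('s7');cv2.imwrite('pics/s7d.png',cv2.resize(im[140:180,270:310],(600,600),interpolation=0))
E
```

```text
s7 [286.6 170.5] [0.03  0.033 0.033 0.033 0.034 0.034 0.037 0.037 0.038 0.038 0.038 0.038
 0.039 0.04  0.042 0.042 0.042 0.043 0.044 0.044 0.044 0.045 0.045 0.046
 0.047]
[[0.491 0.011 0.302]
 [0.487 0.017 0.305]
 [0.49  0.002 0.305]
 [0.488 0.004 0.306]
 [0.483 0.009 0.306]
 [0.501 0.001 0.306]]
s8 [284.9 203.4] [-0.02  -0.019 -0.018 -0.018 -0.018 -0.018 -0.018 -0.018 -0.018 -0.018
 -0.018 -0.018 -0.017 -0.017 -0.017 -0.016 -0.016 -0.016 -0.016 -0.015
 -0.015 -0.015 -0.014 -0.014 -0.014]
[[ 0.496  0.029  0.118]
 [ 0.511  0.033  0.119]
 [ 0.499  0.022  0.12 ]
 [ 0.495 -0.005  0.12 ]
 [ 0.495  0.015  0.12 ]
 [ 0.504  0.027  0.12 ]]
t7 [312.1 196.1] []
[]
```

View pics/s7d.png

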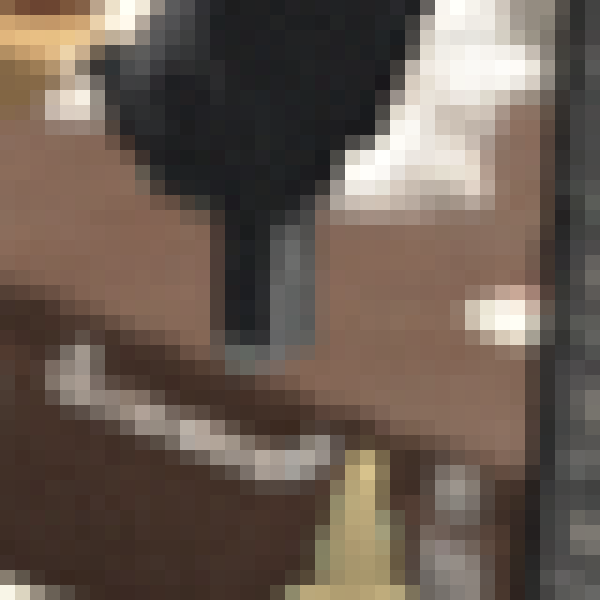

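The visible fingertips sit ~28 mm above the reported TCP (s7: tip row 164 vs TCP predicted 170.5), matching the cap-high grasp. I'll go lower carefully by force and picture.

Call:
arm_command(
  targets="0 2 4 0 0 0 0;0 2 8 0 0 0 0;0 2 12 0 0 0 0;0 2 15 0 0 0 0;0 2 15 0 0 0 0",
)

```text
time: 8.82
tool_pos: [0.4967, 0.0091, 0.1248]
tcp_rot: [-2.082, -2.352, 0.001]
wrist_force: [-0.1, 0.8, -0.2]
width: -0.002
```

Call:
arm_command(
  targets="0 0 2 0 0 0 0;0 0 4 0 0 0 0;0 0 6 0 0 0 0;0 0 8 0 0 0 0;0 0 8 0 0 0 0",
)

```text
time: 9.23
tool_pos: [0.4967, 0.0091, 0.1168]
tcp_rot: [-2.082, -2.352, 0.001]
wrist_force: [1.0, -0.1, -0.2]
width: -0.001
```

```bash
python3 - <<'E'
from h import *
to([.4956,.0092,.112]); s,ds,ps=cam('scene','s9')
cv2.imwrite('pics/s9c.png',cv2.resize(s[155:235,250:350],(750,600),interpolation=3))
E
```

```text
t 9.23 pos [0.4967 0.0091 0.1168] F [ 1.  -0.1 -0.2] w -0.001
shift mm [ 0.2 -1.1  4.8] turn deg [-0.05 -0.01 -0.04]
```

View pics/s9c.png

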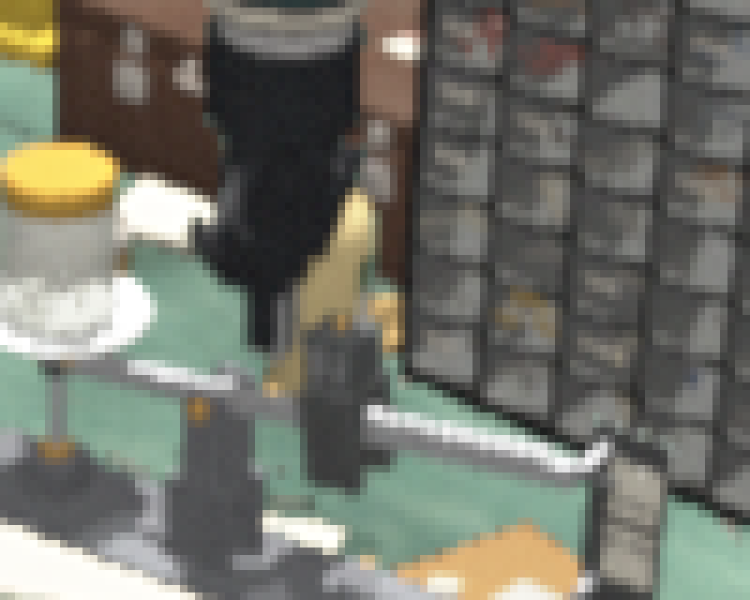

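Call:
arm_command(
  targets="0 -1 4 0 0 0 0;-2 -1 4 0 0 0 0;-4 -1 4 0 0 0 0;-6 -1 4 0 0 0 0;-8 -1 4 0 0 0 0;-10 -1 4 0 0 0 0;-12 -1 4 0 0 0 0;-12 -1 4 0 0 0 0",
)

```text
time: 9.95
tool_pos: [0.4977, -0.0033, 0.1134]
tcp_rot: [2.083, 2.352, 0.0]
wrist_force: [-0.1, 0.3, 0.7]
width: -0.002
```

Call:
arm_command(
  targets="-2 0 0 0 0 0 0;-4 0 0 0 0 0 0;-6 0 0 0 0 0 0;-6 0 0 0 0 0 0",
)

```text
time: 10.28
tool_pos: [0.4982, -0.0094, 0.1132]
tcp_rot: [2.082, 2.352, -0.001]
wrist_force: [-0.0, 0.0, 0.3]
width: -0.0
```

```bash
cat >> h.py <<'E'
def look(tag):
    s=bot.read_state();q=s['tool_pos'];print('t',round(s['time'],2),'along',round(float((q-F)@u)*1e3,1),'z',round(q[2],4),'F.u',(s['wrist_force']@u).round(2),s['wrist_force'].round(1))
    im,ds,ps=cam('scene',tag)
    cv2.imwrite(f'pics/{tag}c.png',cv2.resize(im[165:235,260:350],(771,600),interpolation=3))
E
python3 -c "
from h import *
look('s10')"
```

```text
t 10.28 along 48.8 z 0.1132 F.u -0.05 [-0.   0.   0.3]
```

View pics/s10c.png

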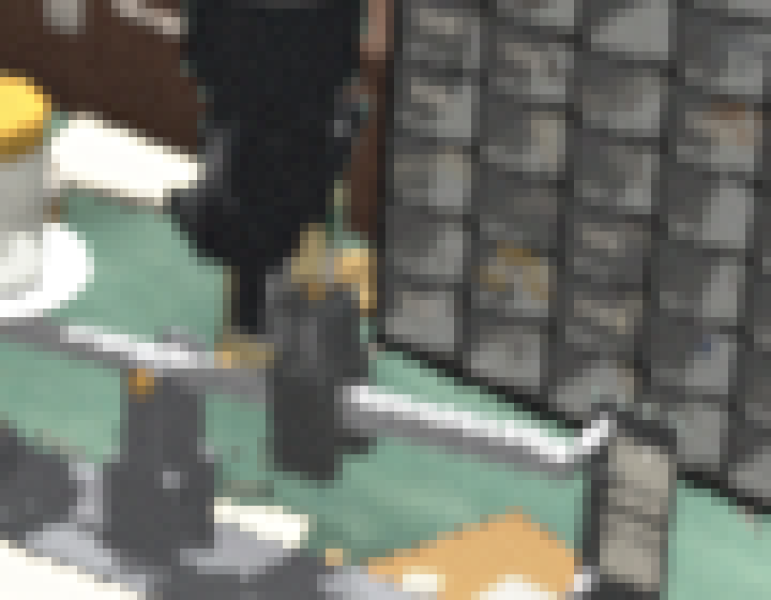

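Call:
arm_command(
  targets="-2 0 0 0 0 0 0;-4 0 0 0 0 0 0;-4 0 0 0 0 0 0",
)

```text
time: 10.58
tool_pos: [0.499, -0.0135, 0.1135]
tcp_rot: [2.082, 2.351, -0.0]
wrist_force: [-0.6, 0.3, 0.2]
width: -0.002
```

Call:
arm_command(
  targets="-2 0 0 0 0 0 0;-4 0 0 0 0 0 0;-4 0 0 0 0 0 0",
)

```text
time: 10.83
tool_pos: [0.4989, -0.0168, 0.1129]
tcp_rot: [-2.082, -2.351, 0.0]
wrist_force: [-0.0, 3.4, -1.7]
width: -0.003
```

```bash
python3 -c "
from h import *
look('s11')"
```

```text
t 10.83 along 56.3 z 0.1129 F.u -3.36 [-0.   3.4 -1.7]
```

View pics/s11c.png

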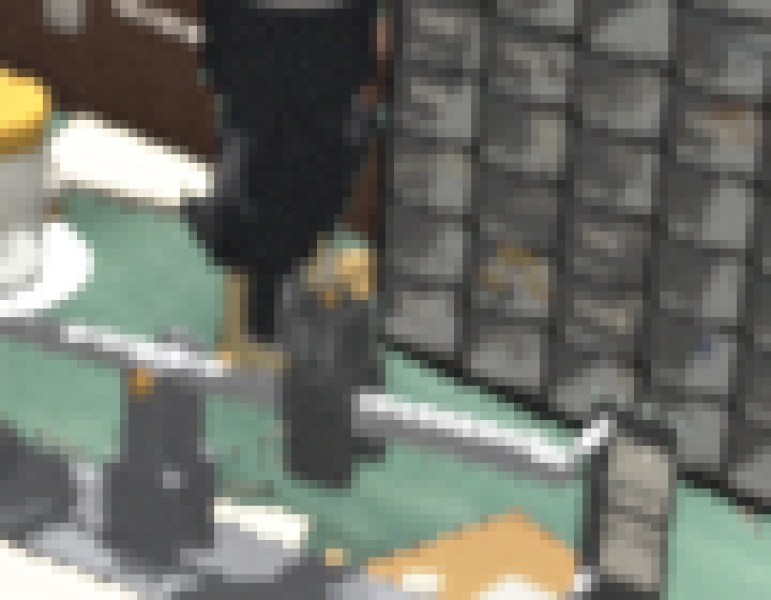

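```bash
cat >> h.py <<'E'
def hp(s,t,h=.052):
    r=.055+s; a=r*np.cos(t)+h*np.sin(t); z=.110-r*np.sin(t)+h*np.cos(t)
    X=F+a*u; X[2]=z; return X
def gold(tag,s0=(270,180,345,225)):
    im,_,_=load(tag); x0,y0,x1,y1=s0
    m=cv2.inRange(cv2.cvtColor(im,cv2.COLOR_BGR2HSV),(12,150,90),(24,255,255));q=np.zeros_like(m);q[y0:y1,x0:x1]=m[y0:y1,x0:x1]
    n,l,st,c=cv2.connectedComponentsWithStats(q); return [(st[i,4],c[i].round(1)) for i in range(1,n)]
E
python3 - <<'E'
from h import *
p=bot.camera_params('scene')
for s in range(0,130,10):print(s,proj(p,hp(s/1e3,-.13)).round(1),proj(p,hp(s/1e3,0)).round(1),proj(p,hp(s/1e3,.13)).round(1))
for t in('s0','s8','s10','s11'):
    try:print(t,gold(t if t!='s0' else 'scene0'))
    except Exception as e:print(e)
E
```

```text
0 [289.8 197.5] [291.3 199.7] [292.7 202. ]
10 [292.1 198. ] [293.7 200.5] [295.  203.2]
20 [294.4 198.5] [296.  201.3] [297.3 204.3]
30 [296.8 199. ] [298.4 202.2] [299.7 205.4]
40 [299.2 199.5] [300.8 203. ] [302.  206.6]
50 [301.6 200. ] [303.2 203.8] [304.4 207.7]
60 [304.  200.5] [305.6 204.7] [306.7 208.9]
70 [306.4 201. ] [308.  205.5] [309.1 210.1]
80 [308.9 201.5] [310.5 206.4] [311.5 211.3]
90 [311.3 202.1] [313.  207.3] [313.9 212.4]
100 [313.8 202.6] [315.4 208.1] [316.4 213.6]
110 [316.3 203.1] [317.9 209. ] [318.8 214.8]
120 [318.9 203.7] [320.4 209.9] [321.3 216. ]
s0 [(np.int32(1), array([276., 209.]))]
s8 [(np.int32(1), array([276., 209.]))]
s10 [(np.int32(1), array([276., 209.]))]
s11 [(np.int32(1), array([276., 209.]))]
```

Call:
arm_command(
  targets="4 0 0 0 0 0 0;8 0 0 0 0 0 0;8 0 0 0 0 0 0;8 0 0 0 0 0 0",
)

```text
time: 11.22
tool_pos: [0.4985, -0.0089, 0.1136]
tcp_rot: [2.081, 2.352, -0.0]
wrist_force: [-0.9, 0.1, 0.5]
width: 0.001
```

```bash
python3 - <<'E'
from h import *
look('s12')
for t in('s7','s8','s10','s11','s12'):
    im,_,_=load(t); hsv=cv2.cvtColor(im,cv2.COLOR_BGR2HSV)
    w=im[194:204,290:306].astype(int); sc=np.clip(w[...,2]-w[...,0]-35,0,None)*(hsv[194:204,290:306,2]<175)
    ys,xs=np.mgrid[194:204,290:306]; print(t,sc.sum(), (xs*sc).sum()/sc.sum(),(ys*sc).sum()/sc.sum())
E
```

```text
t 11.22 along 48.4 z 0.1136 F.u -0.26 [-0.9  0.1  0.5]
s7 816 295.8382352941176 196.21691176470588
s8 762 295.36745406824144 196.26771653543307
s10 391 298.4015345268542 196.79795396419436
s11 351 300.4017094017094 197.32478632478632
s12 327 297.6880733944954 196.20795107033638
```

View pics/s12c.png

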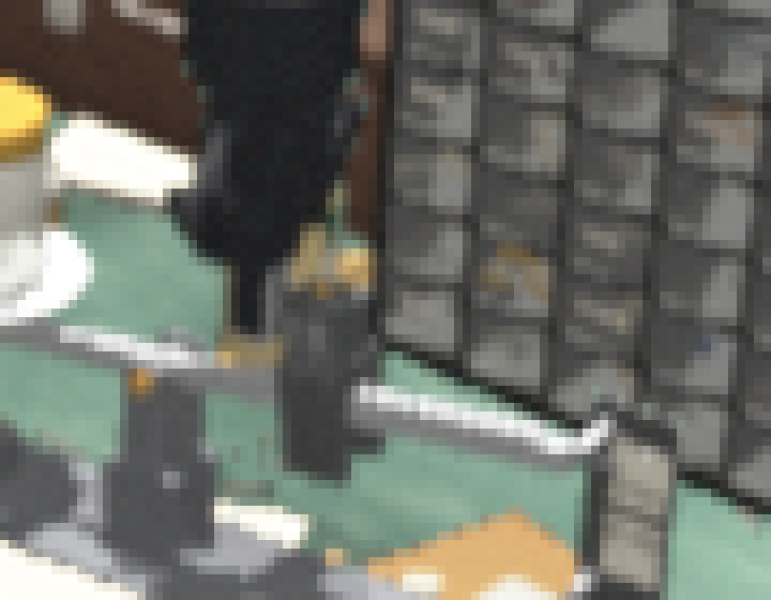

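Poise body moved ~2.4 px (10 mm) outward versus s8, so one notch: s≈30, pan still down. Next notch.

Call:
arm_command(
  targets="-3 0 0 0 0 0 0;-6 0 0 0 0 0 0;-8 0 0 0 0 0 0;-10 0 0 0 0 0 0;-12 0 0 0 0 0 0;-13 0 0 0 0 0 0;-14 0 0 0 0 0 0;-15 0 0 0 0 0 0;-15 0 0 0 0 0 0",
)

```text
time: 12.02
tool_pos: [0.5003, -0.0241, 0.1134]
tcp_rot: [2.082, 2.352, -0.0]
wrist_force: [-0.1, -1.3, 0.5]
width: 0.0
```

Call:
arm_command(
  targets="4 0 0 0 0 0 0;8 0 0 0 0 0 0;12 0 0 0 0 0 0;12 0 0 0 0 0 0;12 0 0 0 0 0 0",
)

```text
time: 12.43
tool_pos: [0.4986, -0.0115, 0.1133]
tcp_rot: [2.081, 2.353, -0.0]
wrist_force: [-0.4, 0.2, -0.4]
width: 0.004
```

```bash
python3 -c "
from h import *
look('s13')"
```

```text
t 12.43 along 50.9 z 0.1133 F.u -0.22 [-0.4  0.2 -0.4]
```

View pics/s13c.png

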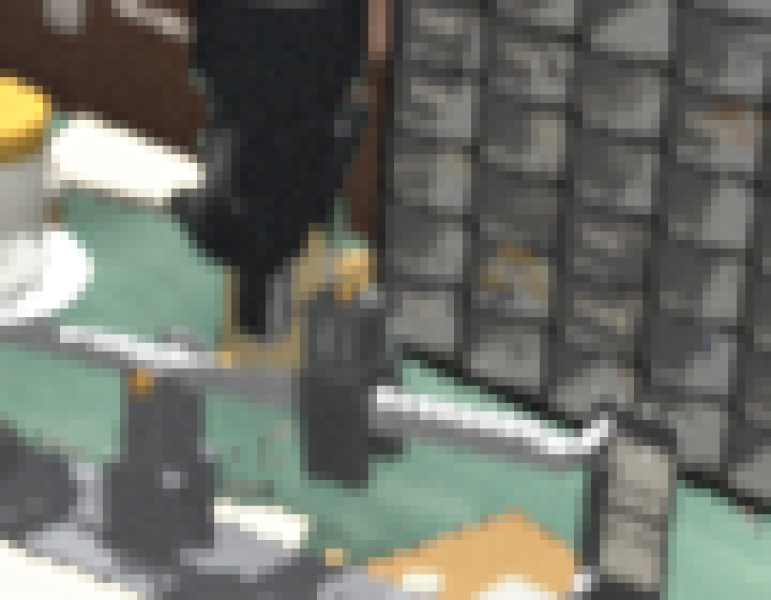

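The poise moved another notch (left edge crop 281→301, s≈40), pan still on its stop. Again.

Call:
arm_command(
  targets="-5 0 0 0 0 0 0;-10 0 0 0 0 0 0;-13 0 0 0 0 0 0;-15 0 0 0 0 0 0;-17 0 0 0 0 0 0;-19 0 0 0 0 0 0;-20 0 0 0 0 0 0;-21 0 0 0 0 0 0;-22 0 0 0 0 0 0;-22 0 0 0 0 0 0",
)

```text
time: 13.32
tool_pos: [0.5016, -0.0341, 0.1136]
tcp_rot: [2.082, 2.351, 0.0]
wrist_force: [0.5, -0.6, 0.7]
width: 0.001
```

Call:
arm_command(
  targets="4 0 0 0 0 0 0;8 0 0 0 0 0 0;12 0 0 0 0 0 0;12 0 0 0 0 0 0;12 0 0 0 0 0 0",
)

```text
time: 13.73
tool_pos: [0.4998, -0.0213, 0.1133]
tcp_rot: [2.081, 2.353, -0.0]
wrist_force: [-0.4, 0.1, -0.9]
width: -0.0
```

```bash
python3 -c "
from h import *
look('s14')"
```

```text
t 13.73 along 60.9 z 0.1133 F.u -0.14 [-0.4  0.1 -0.9]
```

View pics/s14c.png

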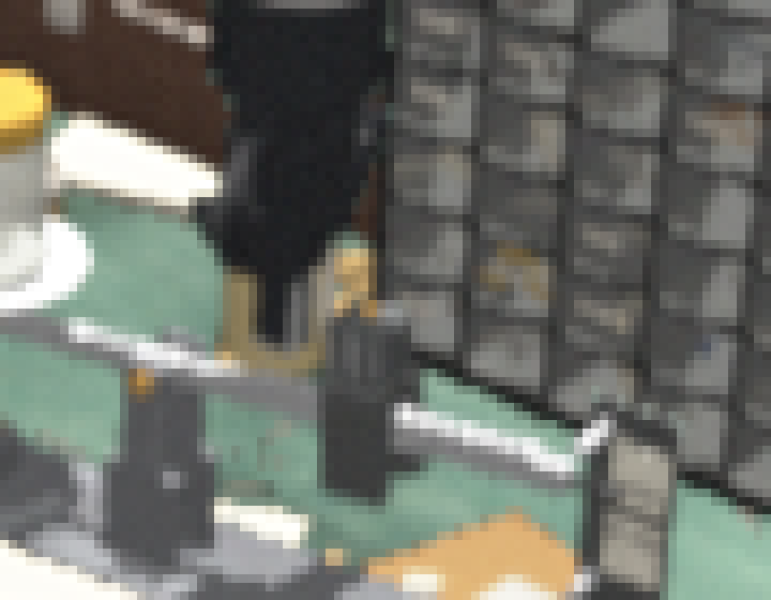

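The poise is at s≈50 and the beam end has dropped (crop (575,445)→(575,470)): off the stop. Lift well clear and let it settle.

Call:
arm_command(
  targets="0 0 -15 0 0 0 0;0 0 -40 0 0 0 0;0 0 -60 0 0 0 0;0 0 -60 0 0 0 0;0 0 -60 0 0 0 0;0 0 -60 0 0 0 0;0 0 -60 0 0 0 0;0 0 -60 0 0 0 0;0 0 -60 0 0 0 0;0 0 -60 0 0 0 0",
)

```text
time: 14.62
tool_pos: [0.4993, -0.0217, 0.1724]
tcp_rot: [-2.082, -2.351, 0.002]
wrist_force: [0.3, 0.7, -0.6]
width: 0.001
```

Call:
arm_command(
  targets="0 0 0 0 0 0 0;0 0 0 0 0 0 0;0 0 0 0 0 0 0;0 0 0 0 0 0 0;0 0 0 0 0 0 0;0 0 0 0 0 0 0;0 0 0 0 0 0 0;0 0 0 0 0 0 0",
)

```text
time: 15.28
tool_pos: [0.4999, -0.0218, 0.1733]
tcp_rot: [2.082, 2.352, 0.0]
wrist_force: [-0.6, -0.1, 0.0]
width: 0.001
```

```bash
python3 - <<'E'
from h import *
look('s15')
p=bot.camera_params('scene')
for t in(-.13,-.08,-.05,0,.05,.13):
    X=F+.222*u;X[2]=.11-.222*np.sin(t);print(t,((proj(p,X)-[260,165])*8.57).round())
im,_,_=load('s15');cv2.imwrite('pics/s15d.png',cv2.resize(im[205:240,310:350],(685,600),interpolation=3))
E
```

```text
t 15.28 along 61.4 z 0.1733 F.u 0.07 [-0.6 -0.1  0. ]
-0.13 [616. 470.]
-0.08 [614. 493.]
-0.05 [612. 507.]
0 [610. 530.]
0.05 [607. 553.]
0.13 [604. 589.]
```

View pics/s15c.png

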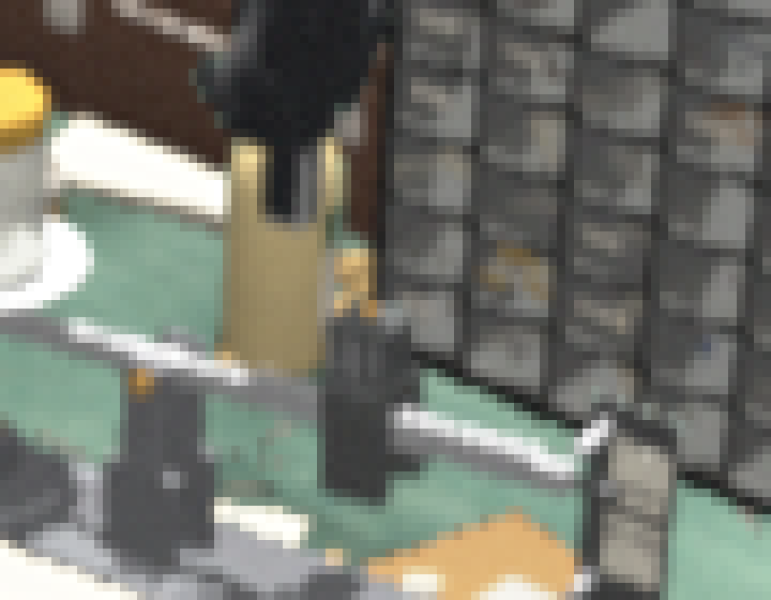

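View pics/s15d.png

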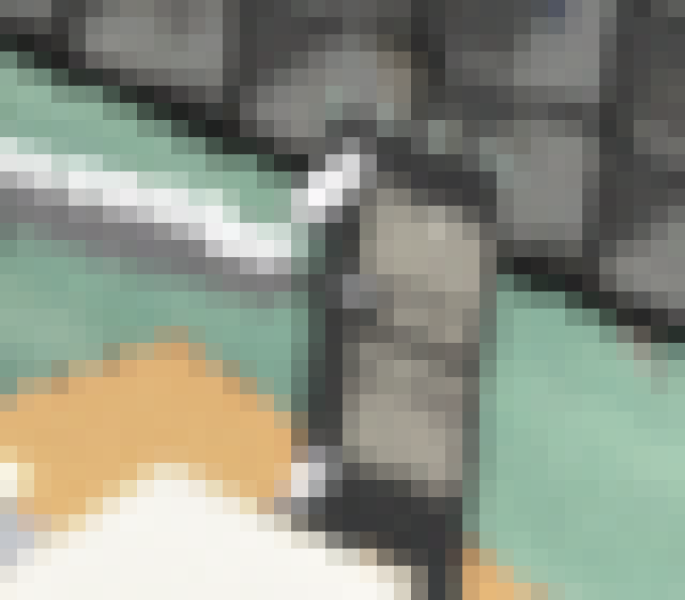

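Settled: pointer is roughly 12–13 mm above the centre line (tilt ≈ −0.06). One more notch should give ≈ +0.02. Descend again and push gently.

Call:
arm_command(
  targets="0 0 20 0 0 0 0;0 0 45 0 0 0 0;0 0 58 0 0 0 0;0 0 62 0 0 0 0;-5 0 62 0 0 0 0;-10 0 62 0 0 0 0;-14 0 62 0 0 0 0;-16 0 62 0 0 0 0;-18 0 62 0 0 0 0;-18 0 62 0 0 0 0",
)

```text
time: 16.17
tool_pos: [0.5026, -0.0402, 0.1119]
tcp_rot: [2.082, 2.351, 0.001]
wrist_force: [-0.1, 0.8, -0.2]
width: -0.003
```

```bash
python3 -c "
from h import *
look('s16')"
```

```text
t 16.17 along 79.9 z 0.1119 F.u -0.75 [-0.1  0.8 -0.2]
```

View pics/s16c.png

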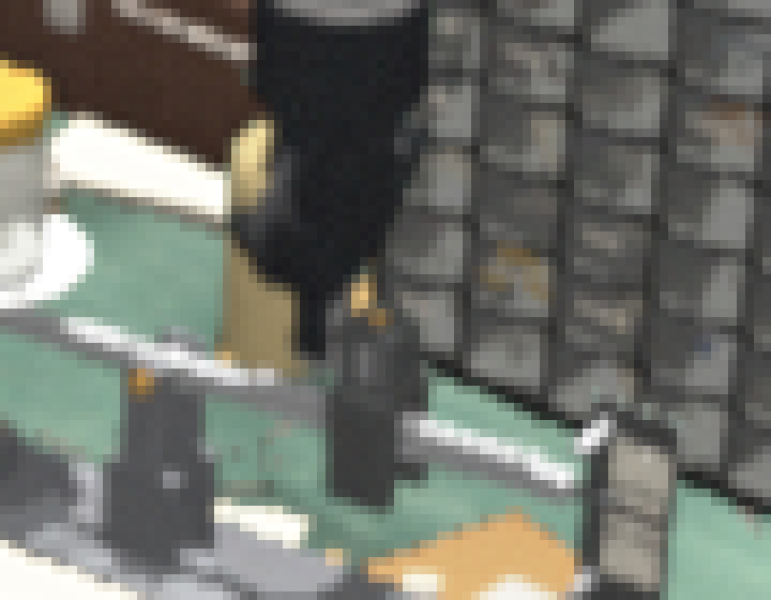

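Call:
arm_command(
  targets="-2 0 0 0 0 0 0;-3 0 0 0 0 0 0;-4 0 0 0 0 0 0;-4 0 0 0 0 0 0",
)

```text
time: 16.55
tool_pos: [0.5026, -0.0441, 0.1114]
tcp_rot: [2.082, 2.352, -0.001]
wrist_force: [0.0, 0.0, -0.1]
width: 0.001
```

```bash
python3 -c "
from h import *
look('s17')"
```

```text
t 16.55 along 83.8 z 0.1114 F.u -0.03 [ 0.   0.  -0.1]
```

View pics/s17c.png

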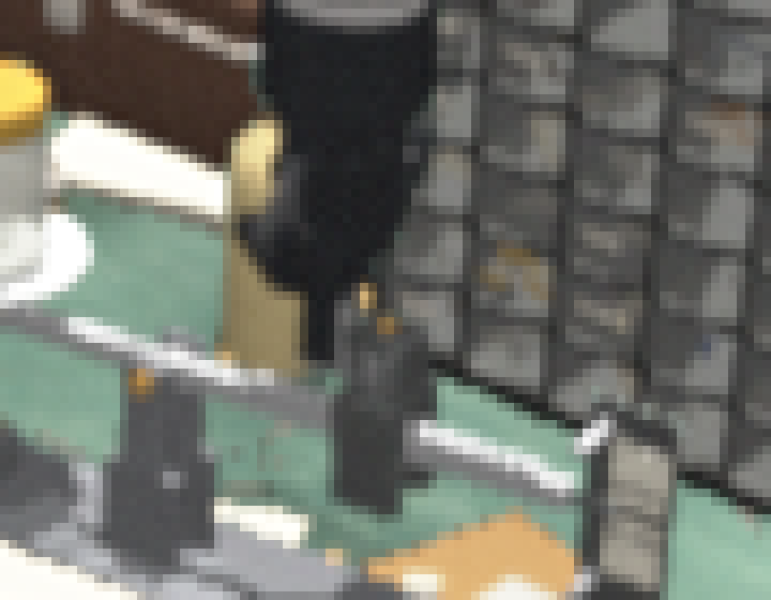

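Mostly rocks the beam toward level so far; continue in small steps.

Call:
arm_command(
  targets="-2 0 0 0 0 0 0;-3 0 0 0 0 0 0;-3 0 0 0 0 0 0",
)

```text
time: 16.85
tool_pos: [0.503, -0.0469, 0.1113]
tcp_rot: [2.082, 2.352, -0.0]
wrist_force: [-0.0, 0.3, 0.5]
width: 0.003
```

```bash
python3 -c "
from h import *
look('s18')"
```

```text
t 16.85 along 86.7 z 0.1113 F.u -0.27 [-0.   0.3  0.5]
```

View pics/s18c.png

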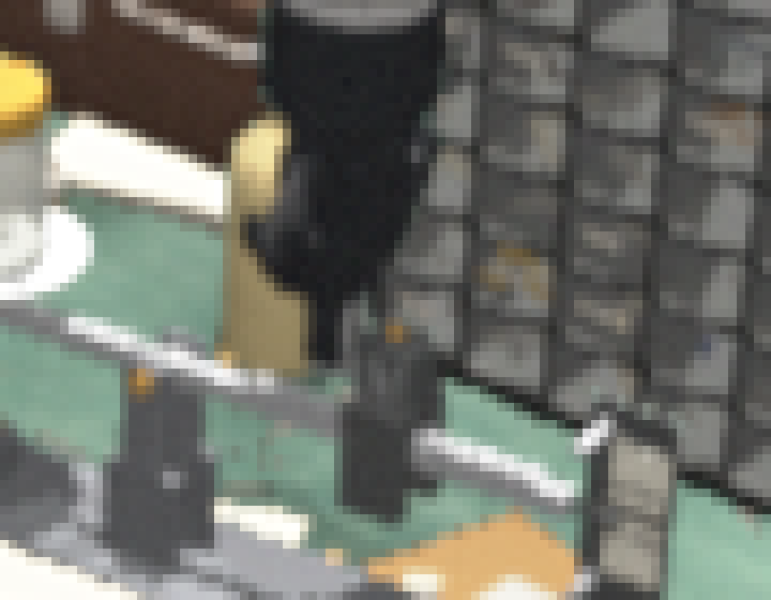

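The lower poise body (unaffected by tilt) moved from crop x 325 to 345 ≈ 10 mm: likely clicked to s=60. Back off and lift to check.

Call:
arm_command(
  targets="4 0 0 0 0 0 0;9 0 0 0 0 0 0;14 0 0 0 0 0 0;14 0 -15 0 0 0 0;14 0 -40 0 0 0 0;14 0 -70 0 0 0 0;14 0 -70 0 0 0 0;14 0 -70 0 0 0 0;14 0 -70 0 0 0 0;14 0 -70 0 0 0 0",
)

```text
time: 17.73
tool_pos: [0.5001, -0.0323, 0.1799]
tcp_rot: [-2.081, -2.351, 0.002]
wrist_force: [-0.6, 0.1, 0.1]
width: -0.001
```

Call:
arm_command(
  targets="0 0 0 0 0 0 0;0 0 0 0 0 0 0;0 0 0 0 0 0 0;0 0 0 0 0 0 0;0 0 0 0 0 0 0;0 0 0 0 0 0 0;0 0 0 0 0 0 0;0 0 0 0 0 0 0;0 0 0 0 0 0 0;0 0 0 0 0 0 0",
)

```text
time: 18.57
tool_pos: [0.5012, -0.0327, 0.1813]
tcp_rot: [2.082, 2.352, 0.0]
wrist_force: [0.4, 0.1, 1.1]
width: 0.003
```

```bash
python3 -c "
from h import *
look('s19')
im,_,_=load('s19');cv2.imwrite('pics/s19d.png',cv2.resize(im[205:240,310:350],(685,600),interpolation=3))"
```

```text
t 18.57 along 72.4 z 0.1813 F.u -0.06 [0.4 0.1 1.1]
```

View pics/s19c.png

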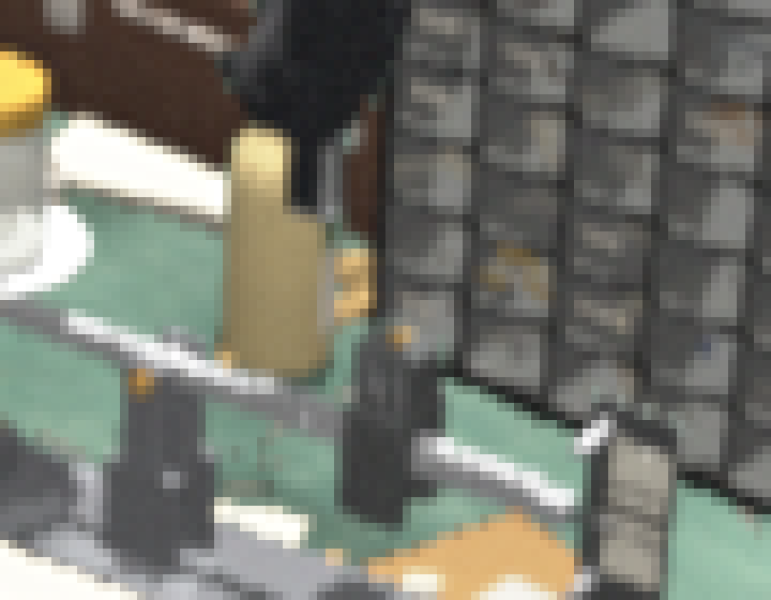

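View pics/s19d.png

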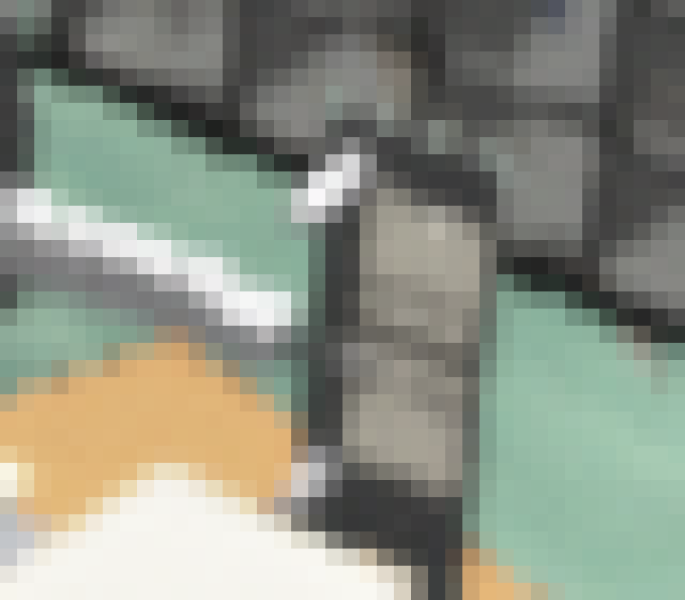

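```bash
python3 - <<'E'
from h import *
p=bot.camera_params('scene')
for c in(318,322,325):
    o=[]
    for t in('s12','s13','s15','s19'):
        im,_,_=load(t);g=im[205:232,c].astype(int);w=np.clip(g.min(1)-175,0,None).astype(float);o.append(round(205+(w*np.arange(27)).sum()/w.sum(),2))
    # model: row of beam top (h=.010) at this column vs tilt
    ts=np.linspace(-.13,.13,27);rows=[]
    for t in ts:
        rr=np.linspace(.15,.22,200);P=[]
        for r in rr:
            X=F+(r*np.cos(t)+.01*np.sin(t))*u;X[2]=.11-r*np.sin(t)+.01*np.cos(t);P.append(proj(p,X))
        P=np.array(P);rows.append(np.interp(c,P[:,0],P[:,1]))
    b=o[1]-rows[0]; print(c,o,'bias',round(b,2),'tilts',[round(float(np.interp(x-b,rows,ts)),3) for x in o])
im,d,pp=cam('top','t19');cv2.imwrite('pics/t19c.png',cv2.resize(im[140:240,200:390],(760,400),interpolation=3))
E
```

```text
318 [np.float64(213.81), np.float64(213.82), np.float64(216.09), np.float64(219.29)] bias -0.28 tilts [-0.13, -0.13, -0.076, 0.0]
322 [np.float64(214.81), np.float64(214.81), np.float64(217.37), np.float64(220.8)] bias -0.2 tilts [-0.13, -0.13, -0.075, -0.001]
325 [np.float64(216.43), np.float64(216.43), np.float64(218.74), np.float64(222.55)] bias 0.74 tilts [-0.13, -0.13, -0.083, -0.006]
```

View pics/t19c.png

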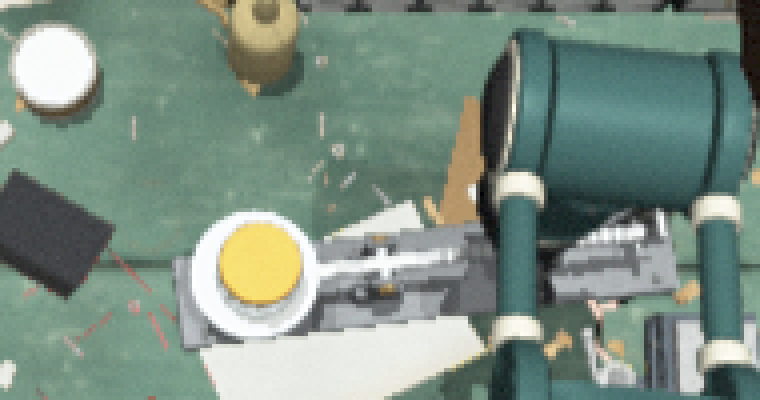

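Tilt ≈ 0.00 (it was −0.13, then −0.076). The jar is on the pan, and the tin and bottle haven't moved. Retreat higher and recheck.

Call:
arm_command(
  targets="0 0 -30 0 0 0 0;0 0 -60 0 0 0 0;0 0 -90 0 0 0 0;0 0 -100 0 0 0 0;0 0 -100 0 0 0 0;0 0 -100 0 0 0 0;0 0 -100 0 0 0 0;0 0 -100 0 0 0 0;0 0 -100 0 0 0 0;0 0 -100 0 0 0 0",
)

```text
time: 19.5
tool_pos: [0.5004, -0.0326, 0.2797]
tcp_rot: [-2.081, -2.351, 0.002]
wrist_force: [0.7, -0.1, 0.5]
width: -0.001
```

```bash
python3 - <<'E'
from h import *
look('s20')
for c in(318,322,325):
    o=[]
    for t in('s19','s20'):
        im,_,_=load(t);g=im[205:232,c].astype(int);w=np.clip(g.min(1)-175,0,None).astype(float);o.append(round(205+(w*np.arange(27)).sum()/w.sum(),2))
    print(c,o)
E
```

```text
t 19.5 along 72.2 z 0.2797 F.u 0.19 [ 0.7 -0.1  0.5]
318 [np.float64(219.29), np.float64(219.28)]
322 [np.float64(220.8), np.float64(220.79)]
325 [np.float64(222.55), np.float64(222.53)]
```

View pics/s20.png

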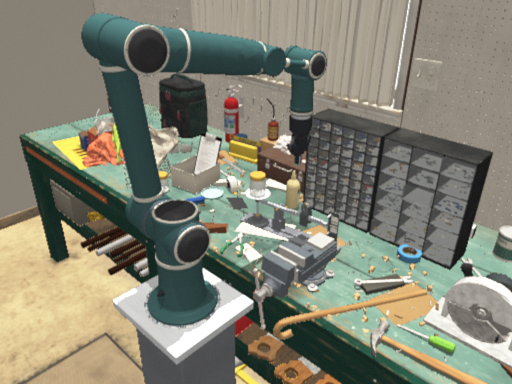

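The jar is on the pan at about (258,184) and the beam is level and still. The arm is well clear, so I'm handing in.

```bash
python3 -c "
from workcell import bot
print(bot.finish_job())"
```

```text
the job is handed in; nothing more can be done
None
```

The jar is on the scale's pan, the pointer rests at the centre mark, and the job is handed in at about 19.5 s with the arm well clear.

- **Jar:** I took the yellow-capped jar nearest the base, 0.60 m away (the look-alike is 0.74 m). I lowered it with the pan until the pan was nearly on its lower stop, then let go.
- **Poise:** I pushed it out four notches with the shut fingers, from about 20 mm to 60 mm. The highest push force I read was about 3.4 N. I lifted the fingers clear to let the beam settle before and after the last notch.
- **Last checks:** The beam tilt, measured on the beam image, went from −0.13 (on the stop) to −0.076 and then about 0.00 rad. The pointer is at the thick line. Two pictures about 0.9 s apart matched to 0.02 px. The jar was upright on the pan, and the tin and bottle looked unmoved in the pictures; I did not re-measure their positions.
- **What disagreed:** The fingertips appeared about 28 mm above the reported tool point. Because of that I gripped the jar at its cap instead of the glass, with about 6 N of upward force on the gripper as it closed. For the poise I set the finger height from the pictures and force readings instead.

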